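# Fit a drum, sleeve and clamping washer on the spindle sander

## Task

Set up the bench spindle sander for shaping the fiddle body: slide the black rubber drum down the spindle until it stands on the flange, then slide the red-brown sanding sleeve down over the drum until it stands on the flange too, and last slide the steel clamping washer down the spindle until it lies flat on the drum, ready for the knob nut. Guide each part nearly all the way down rather than letting it drop, and leave the knob nut, the thin blue spare drum and the cork sanding block where they are.

Things in the scene. Friction and masses are not known exactly. Their poses are not given: they have to be found in the camera images.
- sander: Spindle sander let into the bench, fixed: grey table 300 (x) x 230 mm, top 25 mm above the bench; origin at bench height on the spindle's axis, z up. Black switch box, 34 mm high, against its -x edge. In the middle a dark flange 68 mm across, 12 mm above the table; from it rises the steel spindle, 16 mm across, 108 mm high, its last 7 mm tapered to 9 mm.
- seat (a point): Point on the spindle's axis at the flange's upper face, 37 mm above the bench: where the drum and the sleeve must stand. Axes as the sander's, z up along the spindle.
- drum: Black rubber drum with an aluminium core, upright cylinder 56 mm across and 80 mm high, its last 8 mm tapered to 51 mm across at the top; bore 19 mm right through. About 260 g. Origin: centre of its underside, z up. On the bench at the start, standing. Once it is home, 28 mm of the spindle stand above it.
- sleeve: Red-brown abrasive sleeve, a stiff tube 66 mm outside, 60 mm inside, 78 mm high, about 70 g. Origin: centre of its lower end, z up. Stands on the bench at the start. Home, it ends 2 mm below the drum's top and 30 mm of spindle stand above it: hold drum and sleeve within 20 mm of their top ends so that the gripper clears the spindle.
- washer: Steel clamping washer, disc 62 mm across and 12 mm thick, bore 19 mm. About 200 g. Origin: centre of its underside, z up. Lying flat on the bench at the start. It is wider than the sleeve's bore, so it goes on last; its home is flat on the drum, underside 80 mm above the flange.
- spare_drum: Bystander: thin spare drum with a blue sleeve, 39 mm across and 80 mm high, bore 19 mm, standing on the bench. Origin: centre of its underside.
- knob_nut: Bystander: black five-lobed knob nut, 62 mm across and 28 mm high with its brass boss, lying on the sander's table. Origin: centre of its underside.
- sanding_block: Bystander: cork sanding block, 110 x 65 x 32 mm. Origin: centre of its underside.
Things that resemble listed ones, but are neither listed nor needed, are in the scene too. Several things look just like the washer: the one meant starts farthest from the robot's base. Leave any orange look-alike of the drum alone.

How it is judged:
On the way, in this order (a step that is already met when the one before it is completed fails the run):
1. the rubber drum stands fully home on the flange, on the spindle (z of drum in the frame of seat between -0.003 and 0.003 m and horizontal distance between drum and seat below 0.003 m and angle between drum's own z axis and vertical below 0.04 rad), for 0.2 s.
2. the sanding sleeve stands fully home over the drum, which is still home (all of step 1 and z of sleeve in the frame of seat between -0.003 and 0.003 m and horizontal distance between sleeve and seat below 0.005 m and angle between sleeve's own z axis and vertical below 0.04 rad), for 0.2 s.
At the end, for the whole second after the job is handed in: Drum and sleeve stand on the flange (within 3 mm), the washer's underside is 80 mm above it (within 3 mm); off the spindle's axis: drum under 3 mm, sleeve under 5 mm, washer under 3.5 mm; none tilted over 0.04 rad; all at rest (all of step 2 and z of washer in the frame of seat between 0.077 and 0.083 m and horizontal distance between washer and seat below 0.0035 m and angle between washer's own z axis and vertical below 0.04 rad and linear speed of each of drum, sleeve, washer below 0.01 m/s); the robot touches nothing.
It fails at once if the drum is let drop down the spindle (faster than 0.6 m/s, a fall of about 2 cm) (horizontal distance between drum and seat below 0.01 m and z of drum in the frame of seat below 0.106 m and linear speed of drum above 0.6 m/s).
It fails at once if the sleeve is let drop down the spindle (faster than 0.6 m/s, a fall of about 2 cm) (horizontal distance between sleeve and seat below 0.01 m and z of sleeve in the frame of seat below 0.106 m and linear speed of sleeve above 0.6 m/s).
It fails at once if the washer is let drop down the spindle (faster than 0.6 m/s, a fall of about 2 cm) (horizontal distance between washer and seat below 0.01 m and z of washer in the frame of seat below 0.106 m and linear speed of washer above 0.6 m/s).
It fails at once if the spare drum, knob nut or sanding block is moved more than 3 cm (distance of any of spare_drum, knob_nut, sanding_block from where it was at the start of the episode above 0.03 m).
It also fails if it takes over 72 s, if anything falls off the work surface, if the arm or the gripper's body presses on something with over 40 N, if the wrist force passes 120 N, or if a joint passes its speed limit or range.

## Robot

A 6-joint arm with a two-finger parallel gripper is mounted at the origin on the work surface. World frame = base frame: x ahead of the robot, y to its left, z up, the work surface at z = 0. Lengths are in m, angles in rad, forces in N, time in s.
With the tool pointing down it reaches from about 0.3 to 0.85 m from the base axis. Payload 5.4 kg.
Tool frame: the origin (TCP) lies between the finger pads; the fingertips stand 17 mm ahead of it and the grasp point (between the pads) lies 2 mm behind it; x points along the fingers, y is the direction in which the jaws open and shut, and the axes are right-handed (so a half turn about x gives the same grasp; the last joint's range is limited). The gripper opens to 85 mm and grips with 20 to 120 N. Pads are 22 mm wide; open, the fingers measure 114 mm over their backs; the gripper's body (76 mm by 85 mm) begins 54 mm behind the grasp point. The pads swing forward as they close: fully open they stand 13 mm farther back than shut.
Start: joints at [0.985, 0.158, 1.597, -0, 1.386, -0.21], TCP at [0.211, 0.535, 0.248] pointing down, gripper open.
Joint ranges: [-2.91, 2.91], [-0.94, 2.29], [0.18, 2.7], [-1.29, 4.43], [0.17, 2.64], [-3, 3]. Speed limits (rad/s): [2.57, 2.57, 3.14, 3.14, 3.14, 3.14].

## Interface

Orientations are given as a 3x3 rotation matrix whose columns are the frame's x, y, z axes.
In Python, from rig import arm gives the robot as it stands.
- The arm moves only by the shell command python3 -m handwheel 'ROWS' [FORCE]. ROWS is text: rows parted by semicolons, each of 7 numbers parted by spaces: the opening, from 0 (shut) to 1 (fully open), then the shift along the tool's x, y, z in mm, then the turn, a rotation vector about the tool's x, y, z in degrees. A call has 1 to 20 rows; each row is the pose to reach, as a shift and turn from the pose commanded when the call began, along the tool's axes at that moment; what a row does not reach only later rows make up. A row lasts 1/8 s, in which the tool goes at most 62.5 mm and 10.7 degrees, less where a joint would pass 70% of its speed; a pose out of reach is approached as far as the arm can. A call with a gripper value outside its range is refused whole. The fingers move at their own pace and stop on an object; FORCE is the grip in N (left out, the last holds). Time passes only in rows, so rows that repeat a pose let the fingers close. It gives the time, the measured TCP pose, the force and the opening at its end, in the units of the state.
- arm.observe(): the state, without advancing time (a new reading comes with each control period).
- arm.get_image(name): name is "scene" or "top" or "wrist"; returns a dict with "pixels" (384x512x3 uint8, blue, green, red), "fx", "fy", "cx", "cy" (pixels), "rvec" (rotation vector, rad) and "tvec" (3), from world to camera coordinates, as OpenCV has them. Camera axes: x right, y down, z forward; pixel columns grow to the right and rows downward; lengths in m; the calibration is good to about 2 mm. A picture is of the moment at which its call begins. There is no depth.
- arm.hand_in(): hands the job in, once; it reports no verdict.
The state is a dict: "clock": time; "q": joint angles; "joint_velocities": joint speeds; "joint_torque": joint torques, N m; "tcp_pos": TCP position; "eef_rot": TCP orientation; "wrist_force": force on the tool from outside, world axes, zero at the start; "moment": the same for the moment, N m; "opening": opening from 0.0 (shut) to 1.0 (fully open).
Only numpy, scipy, OpenCV 4.12 (cv2) and the standard library are available. Lean on these libraries where they do the work, as an engineer would, in place of code of your own. Each camera call takes 0.05 s, during which the arm holds its last target.

## Working session

There is one attempt and no reset: what is moved stays moved. The work goes in short steps, Python scripts to look and compute and a shell command to move; the robot and the scene stay as the last step left them, time stands still between calls to the robot, and variables do not carry over. Pictures are saved under pics/ and viewed, and the job is handed in when it is done.

```bash
ls; mkdir -p pics; python3 - <<'E'
from rig import arm
import cv2
s=arm.observe()
for k in s: print(k,s[k])
for n in ("scene","top","wrist"):
    d=arm.get_image(n); cv2.imwrite(f"pics/{n}0.png",d["pixels"]); print(n,d["fx"],d["cx"],d["cy"],d["rvec"],d["tvec"])
E
```

```text
pics
clock 0.0
q [ 9.84887721e-01  1.59037335e-01  1.59830258e+00 -1.31378105e-07
  1.38619538e+00 -2.10120162e-01]
joint_velocities [-3.21839674e-04  1.33522495e-03 -1.53841479e-03  7.14513905e-05
  1.05068134e-03 -3.26168410e-05]
joint_torque [ 3.30575822e-04 -3.95992899e+01 -3.31433916e+01 -5.94496305e-05
  8.26535193e-03  4.00286831e-05]
tcp_pos [0.21072225 0.53435624 0.24728823]
eef_rot [[-1.07408409e-03  3.67005025e-01  9.30218339e-01]
 [-1.61869241e-03  9.30217019e-01 -3.67006373e-01]
 [-9.99998113e-01 -1.89993307e-03 -4.05063054e-04]]
wrist_force [ 0.23299782 -0.33125186  0.46364083]
moment [0.02002928 0.02940344 0.06971724]
opening 0.9970447846388412
scene 383.648156559764 252.27197402299012 192.92137714815598 [ 1.77389023  1.90013495 -0.6551256 ] [ 0.01113836 -0.34747861  1.43597951]
top 402.8147161207599 251.26194953437107 188.74700688894686 [ 2.15240691 -2.10857447  0.18920431] [0.03059988 0.46026094 1.14856125]
wrist 275.95840503529814 259.13741152775066 191.31877519017038 [-2.37185128 -1.6140007  -0.25481084] [-0.57423853 -0.03929819  0.37925756]
```

View pics/scene0.png

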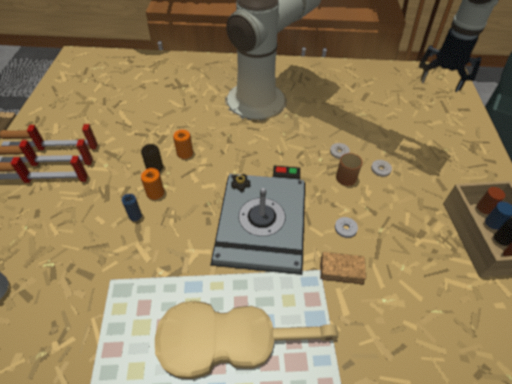

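View pics/top0.png

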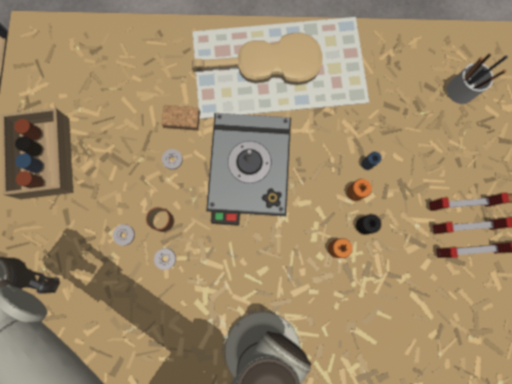

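View pics/wrist0.png

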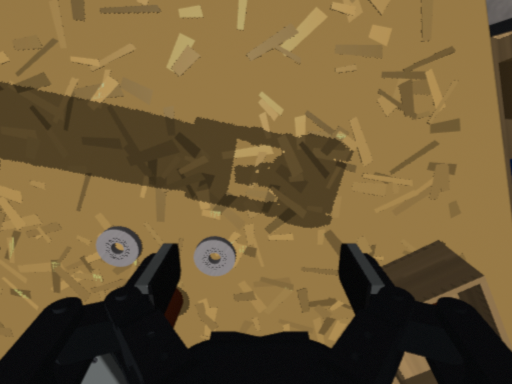

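The top view shows the spindle at (250,160), drum (369,224), sleeve (160,218), and three washers at (172,158), (123,235) and (165,259). The spare drum is at (372,159), the block at (181,117) and the nut at (272,197). I'll measure these next.

```bash
cat > h.py <<'E'
import numpy as np, cv2
from rig import arm
def cam(n):
    d=arm.get_image(n); R=cv2.Rodrigues(np.array(d["rvec"],float))[0]; t=np.array(d["tvec"],float).ravel()
    K=np.array([[d["fx"],0,d["cx"]],[0,d["fy"],d["cy"]],[0,0,1.]])
    return d["pixels"],K,R,t
def toplane(uv,z,c):
    _,K,R,t=c; o=-R.T@t; r=R.T@np.linalg.solve(K,np.array([uv[0],uv[1],1.])); return o+r*(z-o[2])/r[2]
def proj(p,c):
    _,K,R,t=c; q=K@(R@np.asarray(p,float)+t); return q[:2]/q[2]
def blobs(mask,amin=30):
    n,l,s,cc=cv2.connectedComponentsWithStats(mask.astype(np.uint8))
    return [(tuple(cc[i].round(1)),s[i].tolist()) for i in range(1,n) if s[i][4]>=amin]
def save(n,img,crop=None,k=1):
    if crop: u0,v0,u1,v1=crop; img=img[v0:v1,u0:u1]
    cv2.imwrite(f"pics/{n}.png",cv2.resize(img,None,fx=k,fy=k,interpolation=cv2.INTER_CUBIC))
E
python3 - <<'E'
from h import *
c=cam("top"); im=c[0]
save("topA",im,(100,90,300,280),4) if 0 else save("topA",im,(100,100,300,280),3)
save("topB",im,(320,130,400,270),4)
hsv=cv2.cvtColor(im,cv2.COLOR_BGR2HSV)
print("cam",-c[2].T@c[3])
for n,p,z in [("spindle",(250,158),.145),("flange",(250,162),.037),("drum",(369,224),.08),("sleeve",(160,217),.078),("w1",(172,158),.012),("w2",(123,235),.012),("w3",(165,259),.012),("spare",(372,159),.08),("nut",(272,197),.05)]:
    print(n,toplane(p,z,c).round(4))
E
```

```text
cam [0.25219762 0.04014948 1.21109612]
spindle [0.526  0.0452 0.145 ]
flange [0.5414 0.0455 0.037 ]
drum [ 0.3588 -0.2929  0.08  ]
sleeve [0.3666 0.2957 0.078 ]
w1 [0.5551 0.2847 0.012 ]
w2 [0.3176 0.4167 0.012 ]
w3 [0.2503 0.2885 0.012 ]
spare [ 0.5472 -0.3074  0.08  ]
nut [ 0.4346 -0.0209  0.05  ]
```

View pics/topA.png

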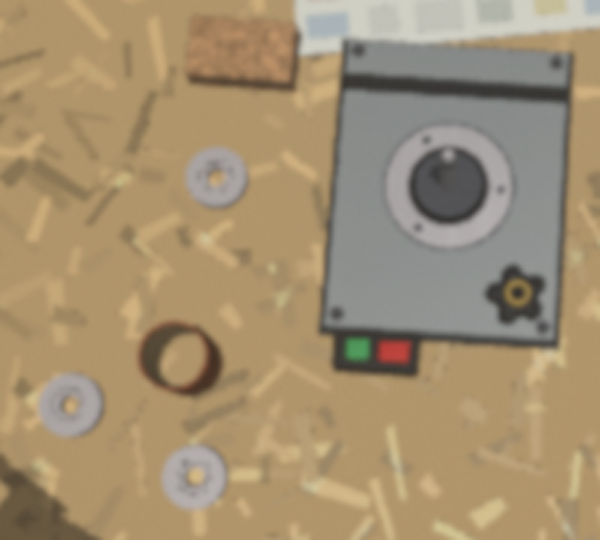

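View pics/topB.png

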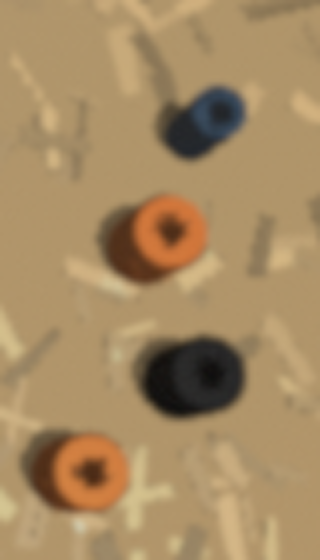

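```bash
python3 - <<'E'
from h import *
s=arm.observe(); E=np.array(s["eef_rot"]); p=np.array(s["tcp_pos"]); print(s["clock"])
c=cam("wrist"); o=-c[2].T@c[3]
print("cam in tool mm",(E.T@(o-p)*1e3).round(1),"\naxes in tool",(E.T@c[2].T).round(3))
for d in (0,.05,.1,.15,.2): print(d,proj(p+E[:,0]*d,c).round())
t=cam("top"); sc=cam("scene")
for n,q,z in [("spindle",(249.3,151.7),.145),("flange",(249.3,161.7),.037),("drum",(372.5,223.5),.08),("sleeve",(160,217),.078),("w1",(172.2,158.8),.012)]:
    P=toplane(q,z,t); print(n,P.round(4),"scene px",proj(P,sc).round(1))
save("sc1",sc[0],(200,130,400,280),4)
save("sc2",sc[0],(100,110,220,240),4)
E
```

```text
0.2
cam in tool mm [-124.4    0.2  -80.1] 
axes in tool [[-0.    -0.311  0.951]
 [ 1.    -0.     0.   ]
 [ 0.     0.951  0.311]]
0 [259. 264.]
0.05 [259. 223.]
0.1 [259. 199.]
0.15 [259. 183.]
0.2 [259. 171.]
spindle [0.5437 0.0475 0.145 ] scene px [261.7 188.7]
flange [0.5423 0.0476 0.037 ] scene px [260.7 212.8]
drum [ 0.3604 -0.3028  0.08  ] scene px [148.4 148.9]
sleeve [0.3666 0.2957 0.078 ] scene px [347.7 161.5]
w1 [0.5526 0.2839 0.012 ] scene px [344.6 226. ]
```

View pics/sc1.png

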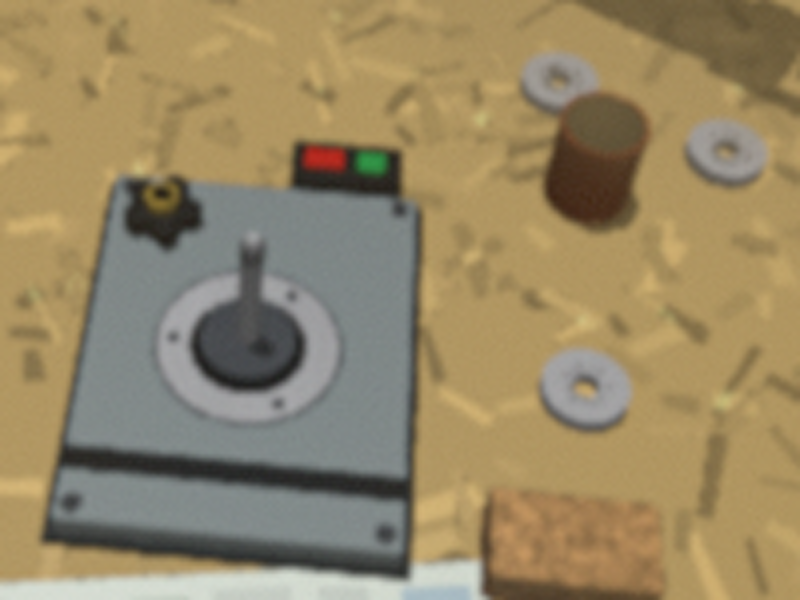

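View pics/sc2.png

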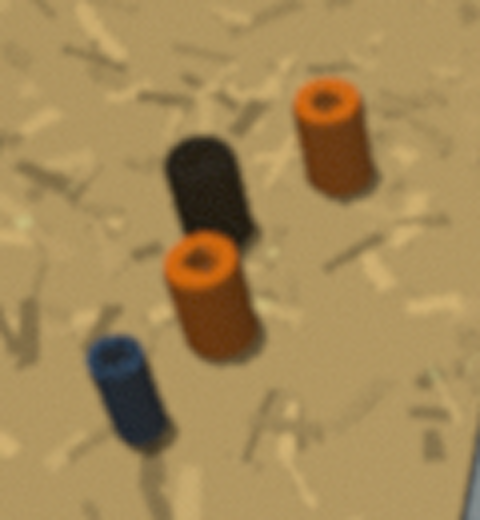

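The scene view agrees with the top view: the spindle is at (0.543, 0.047). The sleeve needs a closer look. I'll hover over the spindle first.

```bash
python3 -m handwheel '0.8 0 -33 49 0 0 0; 0.8 0 -66 98 0 0 0; 0.8 0 -100 147 0 0 0; 0.8 0 -133 195 0 0 0; 0.8 0 -166 244 0 0 0; 0.8 0 -199 293 0 0 0; 0.8 0 -232 342 0 0 0; 0.8 0 -265 391 0 0 0; 0.8 0 -298 440 0 0 0; 0.8 0 -331 488 0 0 0; 0.8 0 -331 488 0 0 0; 0.8 0 -331 488 0 0 0; 0.8 0 -331 488 0 0 0' 60
python3 - <<'E'
from h import *
c=cam("wrist"); save("w1",c[0]); s=arm.observe(); print(s["tcp_pos"],s["opening"],s["clock"])
print(proj([.543,.0475,.145],c))
E
```

```text
clock: 1.98
tcp_pos: [0.5429, 0.0491, 0.2483]
eef_rot: [[-0.0, 0.365, 0.931], [0.0, 0.931, -0.365], [-1.0, 0.0, -0.0]]
wrist_force: [0.1, 1.0, 0.4]
opening: 0.798
[0.5429284  0.04911605 0.24836454] 0.8001081430974547 2.025
[257.28658513 198.31894315]
```

View pics/w1.png

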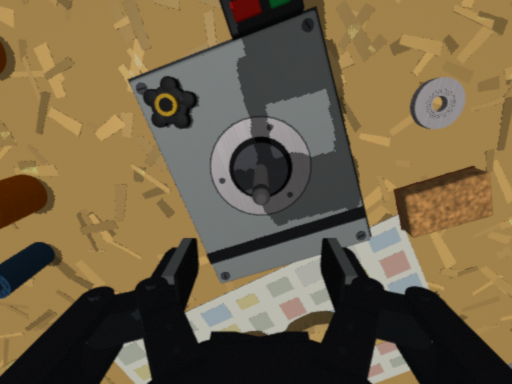

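```bash
python3 - <<'E'
from h import *
im=cv2.imread("pics/w1.png"); save("w1z",im,(205,110,320,225),6)
E
```

```text
(no output)
```

View pics/w1z.png

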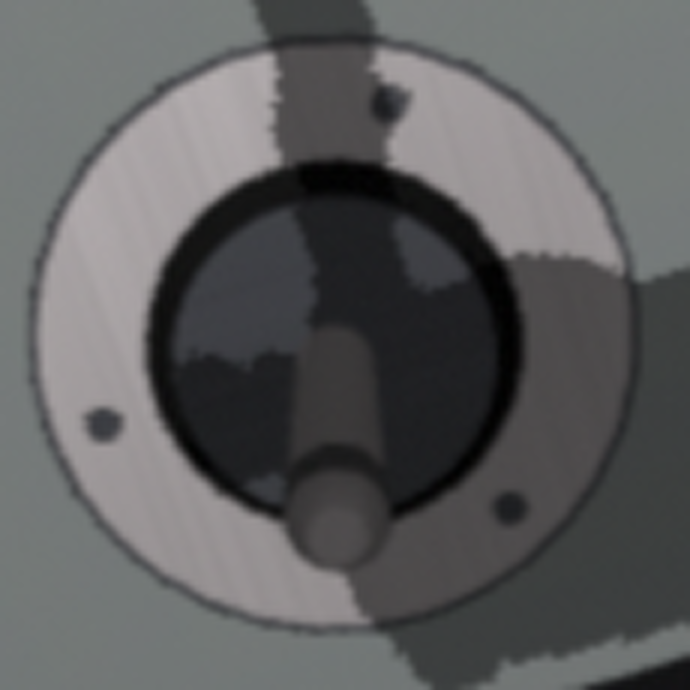

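```bash
python3 - <<'E'
from h import *
c=cam("wrist")
print(toplane((260.9,198.8),.145,c),toplane((260.5,169.8),.037,c))
E=np.array(arm.observe()["eef_rot"]);p=np.array(arm.observe()["tcp_pos"])
print("tool mm to drum",(E.T@(np.array([.3604,-.3028,.25])-p)*1e3).round())
E
```

```text
[0.54466598 0.05027336 0.145     ] [0.54485181 0.05039793 0.037     ]
tool mm to drum [  -2. -394.  -41.]
```

```bash
python3 -m handwheel '0.9 0 -60 -6 0 0 0; 0.9 0 -118 -12 0 0 0; 0.9 0 -177 -18 0 0 0; 0.9 0 -236 -24 0 0 0; 0.9 0 -295 -30 0 0 0; 0.9 0 -350 -36 0 0 0; 0.9 0 -394 -41 0 0 0; 0.9 0 -394 -41 0 0 0; 0.9 0 -394 -41 0 0 0; 0.9 0 -394 -41 0 0 0'
python3 - <<'E'
from h import *
c=cam("wrist"); save("w2",c[0]); print(arm.observe()["tcp_pos"])
print(proj([.3604,-.3028,.08],c))
save("w2z",c[0],(190,130,330,270),5)
E
```

```text
clock: 3.32
tcp_pos: [0.3614, -0.3024, 0.2483]
eef_rot: [[0.0, 0.365, 0.931], [0.0, 0.931, -0.365], [-1.0, 0.0, 0.0]]
wrist_force: [-0.2, 0.7, 0.4]
opening: 0.902
[ 0.3614249  -0.30247622  0.24830868]
[258.26370796 177.16909234]
```

View pics/w2.png

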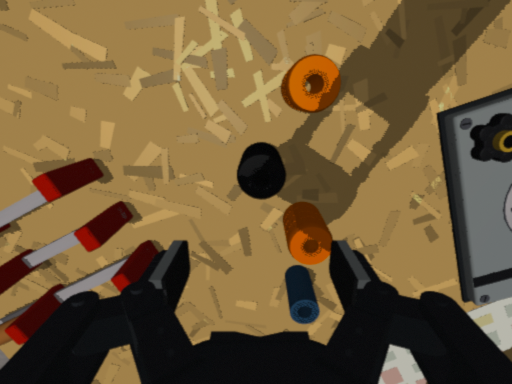

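View pics/w2z.png

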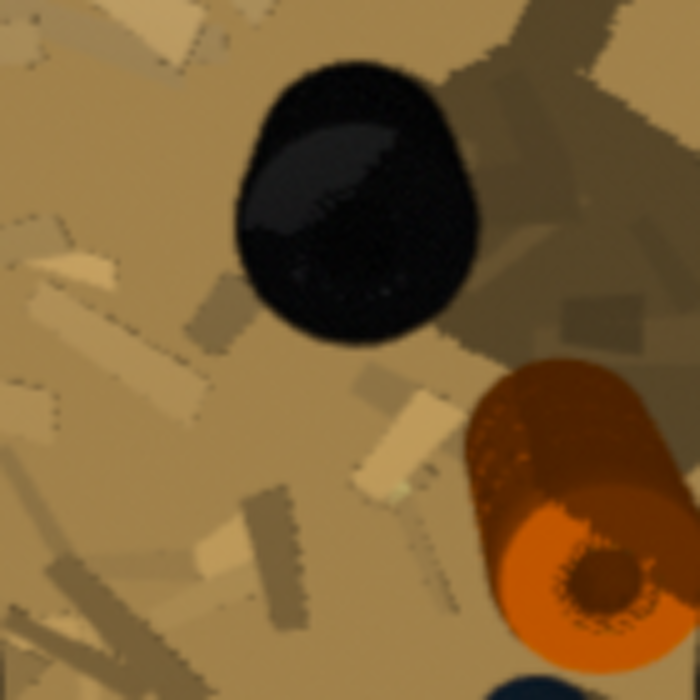

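```bash
python3 - <<'E'
from h import *
im=cv2.imread("pics/w2.png"); im=np.clip((im.astype(float)/255)**.35*255,0,255).astype(np.uint8)
save("w2g",im,(225,135,300,210),8)
E
```

```text
(no output)
```

View pics/w2g.png

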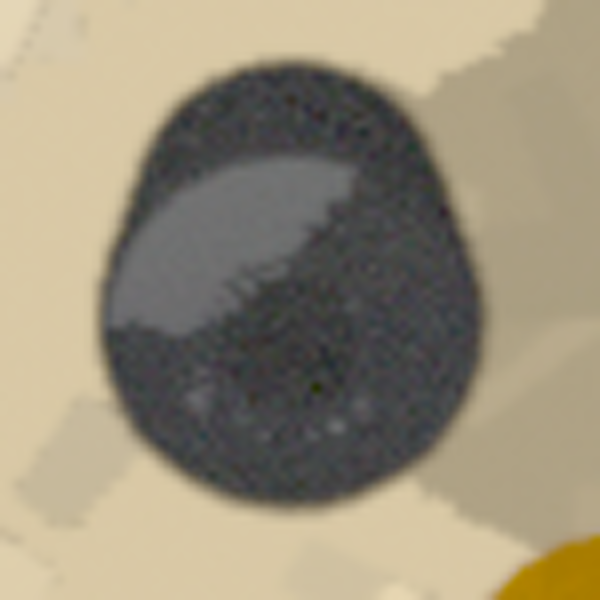

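```bash
python3 - <<'E'
from h import *
c=cam("wrist"); s=arm.observe()
P=toplane((261.4,175.9),.08,c); E=np.array(s["eef_rot"]);p=np.array(s["tcp_pos"]); print(P, (E.T@(P-p)*1e3).round(1))
for q in [(339,100),(317,83),(312,247),(304,312)]: print(q,toplane(q,.08,c).round(3))
E
```

```text
[ 0.36029757 -0.29918132  0.08      ] [168.3   2.8  -2.3]
(339, 100) [ 0.315 -0.198  0.08 ]
(317, 83) [ 0.292 -0.214  0.08 ]
(312, 247) [ 0.464 -0.275  0.08 ]
(304, 312) [ 0.551 -0.314  0.08 ]
```

```bash
python3 -m handwheel '0.95 50 3 -2 0 0 0; 0.95 100 3 -2 0 0 0; 0.95 140 3 -2 0 0 0; 0.95 165 3 -2 0 0 0; 0.95 184 3 -2 0 0 0; 0.95 184 3 -2 0 0 0; 0.95 184 3 -2 0 0 0; 0.3 184 3 -2 0 0 0; 0.3 184 3 -2 0 0 0; 0.3 184 3 -2 0 0 0; 0.3 184 3 -2 0 0 0; 0.3 184 3 -2 0 0 0; 0.3 184 3 -2 0 0 0; 0.3 184 3 -2 0 0 0' 70
python3 - <<'E'
from h import *
c=cam("wrist"); save("w3",c[0]); s=arm.observe();print(s["tcp_pos"],s["opening"],s["wrist_force"],s["clock"])
im=np.clip((c[0].astype(float)/255)**.5*255,0,255).astype(np.uint8)
save("w3g",im,(150,150,370,320),3)
E
```

```text
clock: 5.18
tcp_pos: [0.3608, -0.3006, 0.0659]
eef_rot: [[0.001, 0.367, 0.93], [-0.001, 0.93, -0.367], [-1.0, -0.001, 0.002]]
wrist_force: [-1.1, 2.9, 8.5]
opening: 0.634
[ 0.36073434 -0.30060242  0.0659065 ] 0.6288581176603275 [0.08641511 2.68416993 7.8948567 ] 5.225
```

View pics/w3g.png

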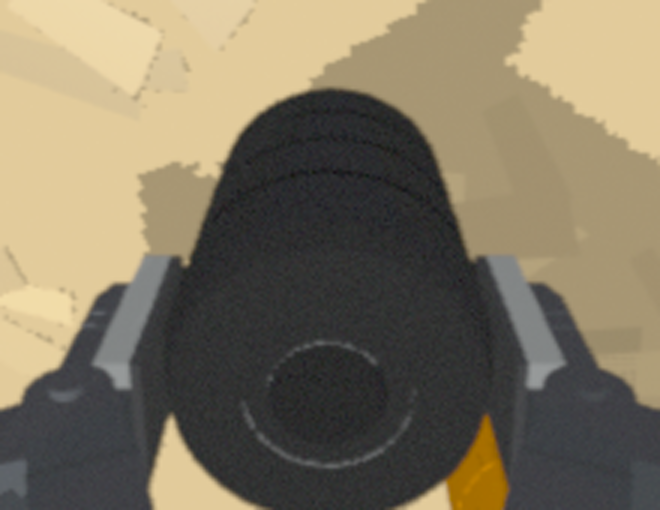

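```bash
python3 -m handwheel '0.3 -30 0 0 0 0 0; 0.3 -75 0 0 0 0 0; 0.3 -125 0 0 0 0 0; 0.3 -160 0 0 0 0 0; 0.3 -180 0 0 0 0 0; 0.3 -180 0 0 0 0 0; 0.3 -180 0 0 0 0 0; 0.3 -180 0 0 0 0 0'
python3 - <<'E'
from h import *
c=cam("wrist"); save("w4",c[0]); s=arm.observe();print(s["tcp_pos"],s["opening"],s["wrist_force"],s["clock"])
im=np.clip((c[0].astype(float)/255)**.5*255,0,255).astype(np.uint8)
save("w4g",im,(180,210,340,330),5)
E
```

```text
clock: 6.22
tcp_pos: [0.3595, -0.2994, 0.2427]
eef_rot: [[-0.002, 0.367, 0.93], [0.002, 0.93, -0.367], [-1.0, 0.002, -0.002]]
wrist_force: [-0.7, 0.1, -2.5]
opening: 0.628
[ 0.35956634 -0.29949616  0.24290805] 0.6331695177923103 [ 0.92087625  0.07421092 -3.1347925 ] 6.275
```

View pics/w4g.png

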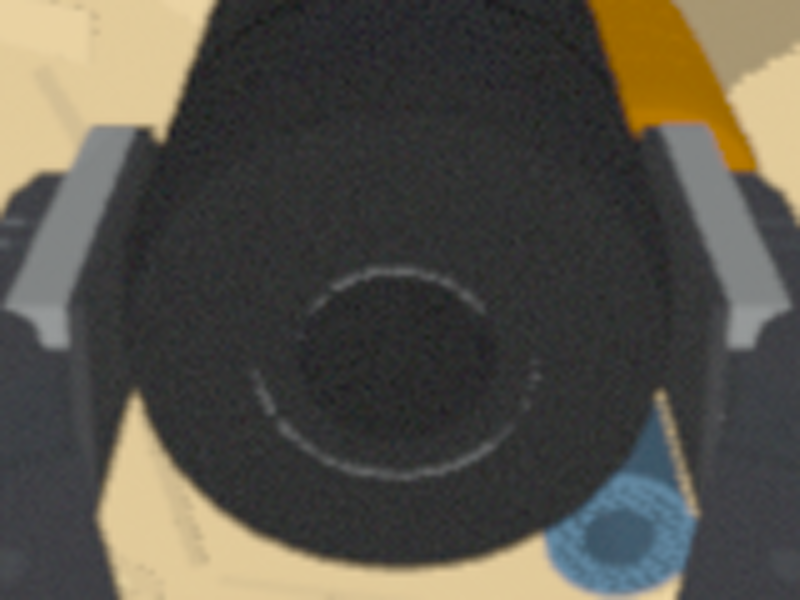

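```bash
python3 - <<'E'
from h import *
c=cam("wrist"); s=arm.observe();E=np.array(s["eef_rot"]);p=np.array(s["tcp_pos"])
for dz in (.012,.0141,.016):
  for v in (280,281.5,283): 
    P=toplane((259,v),p[2]+dz,c); print(dz,v,(E.T@(P-p)*1e3).round(1))
S=np.array([.5447,.0503,p[2]]); print((E.T@(S-p)*1e3).round(1))
# project model circles for check: bore 9.5, outer 25.5 at z=tcp+14.1 centred at tool z offset 0
for r in (.0095,.0255):
  pts=[(proj(p+E[:,0]*-.0141+r*(np.cos(a)*E[:,1]+np.sin(a)*E[:,2]),c)-[180,210])*5 for a in np.arange(4)*np.pi/2]; print(np.round(pts).tolist())
E
```

```text
0.012 280 [-12.    0.2   0.9]
0.012 281.5 [-12.    0.2   1.8]
0.012 283 [-12.    0.2   2.6]
0.0141 280 [-14.1   0.2  -0.6]
0.0141 281.5 [-14.1   0.2   0.2]
0.0141 283 [-14.1   0.2   1.1]
0.016 280 [-16.    0.2  -2. ]
0.016 281.5 [-16.    0.2  -1.1]
0.016 283 [-16.    0.2  -0.3]
[  0.4 393.4  43.7]
[[494.0, 355.0], [393.0, 439.0], [292.0, 355.0], [393.0, 267.0]]
[[665.0, 355.0], [393.0, 573.0], [122.0, 355.0], [393.0, 109.0]]
```

```bash
python3 -m handwheel '0.3 0 30 4 0 0 0; 0.3 0 85 10 0 0 0; 0.3 0 140 16 0 0 0; 0.3 0 195 22 0 0 0; 0.3 0 250 28 0 0 0; 0.3 0 305 34 0 0 0; 0.3 0 355 40 0 0 0; 0.3 0 383 43 0 0 0; 0.3 0 393 44 0 0 0; 0.3 0 393 44 0 0 0; 0.3 0 393 44 0 0 0; 0.3 0 393 44 0 0 0'
python3 - <<'E'
from h import *
c=cam("wrist"); save("w5",c[0]); s=arm.observe();print(s["tcp_pos"],s["opening"],s["wrist_force"],s["clock"])
E=np.array(s["eef_rot"]);p=np.array(s["tcp_pos"]);print((E.T@(np.array([.5447,.0503,p[2]])-p)*1e3).round(1))
sc=cam("scene"); save("s5",sc[0],(200,80,340,240),4)
print(proj([.5447,.0503,.145],sc))
E
```

```text
clock: 7.82
tcp_pos: [0.5449, 0.0484, 0.2443]
eef_rot: [[-0.0, 0.368, 0.93], [-0.0, 0.93, -0.368], [-1.0, -0.0, -0.0]]
wrist_force: [-0.0, -0.7, -3.1]
opening: 0.624
[0.54500395 0.04852643 0.24440246] 0.6305643569339323 [ 0.5978761   0.21703991 -3.80088626] 7.875
[-0.   1.5 -0.9]
[262.75654359 189.09444448]
```

View pics/w5.png

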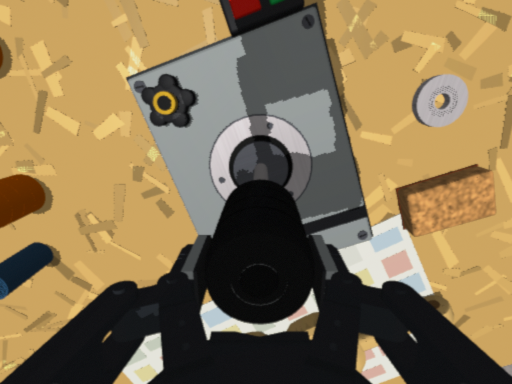

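View pics/s5.png

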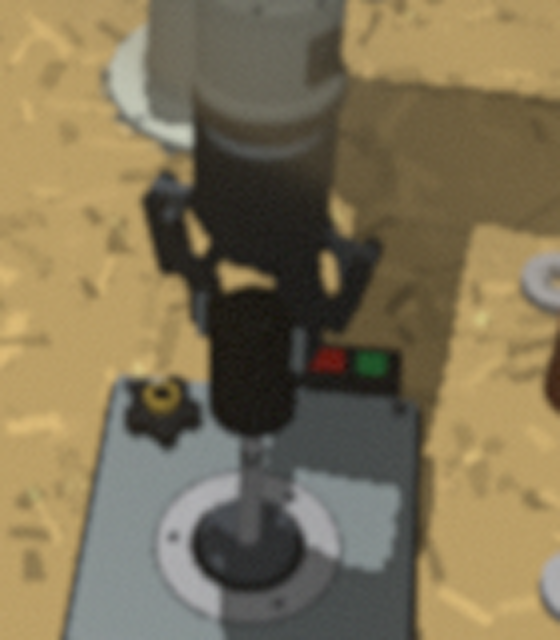

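```bash
python3 -m handwheel '0.3 0 1 -1 0 0 0; 0.3 15 1.3 -0.6 0 0 0; 0.3 30 1.3 -0.6 0 0 0; 0.3 40 1.3 -0.6 0 0 0; 0.3 50 1.3 -0.6 0 0 0; 0.3 50 1.3 -0.6 0 0 0; 0.3 50 1.3 -0.6 0 0 0'
python3 - <<'E'
from h import *
s=arm.observe();print(s["tcp_pos"],s["opening"],s["wrist_force"],s["moment"],s["clock"])
sc=cam("scene"); save("s6",sc[0],(200,80,340,240),4)
E
```

```text
clock: 8.8
tcp_pos: [0.5452, 0.0506, 0.1946]
eef_rot: [[0.0, 0.367, 0.93], [-0.0, 0.93, -0.367], [-1.0, -0.0, 0.0]]
wrist_force: [-0.5, -1.0, -2.4]
opening: 0.626
[0.54521718 0.05063946 0.19459518] 0.6262631806312233 [-0.48842667 -0.95974036 -2.37537213] [-0.1010915   0.13587363 -0.01200362] 8.8
```

View pics/s6.png

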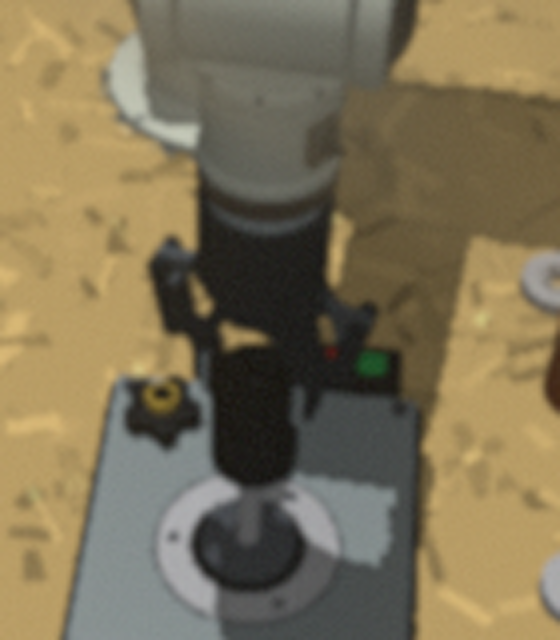

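No contact force, and the tip is in the bore. I'll keep lowering.

```bash
python3 -m handwheel '0.3 15 0 0 0 0 0; 0.3 30 0 0 0 0 0; 0.3 45 0 0 0 0 0; 0.3 60 0 0 0 0 0; 0.3 72 0 0 0 0 0; 0.3 80 0 0 0 0 0; 0.3 86 0 0 0 0 0; 0.3 88 0 0 0 0 0; 0.3 88 0 0 0 0 0'
python3 - <<'E'
from h import *
s=arm.observe();print(s["tcp_pos"],s["opening"],s["wrist_force"],s["moment"],s["clock"])
E
```

```text
clock: 9.98
tcp_pos: [0.5451, 0.0508, 0.1064]
eef_rot: [[0.0, 0.367, 0.93], [-0.0, 0.93, -0.367], [-1.0, -0.0, 0.0]]
wrist_force: [0.2, -0.7, -3.6]
opening: 0.632
[0.54511457 0.05075206 0.1063621 ] 0.6323405443598531 [ 0.15449279 -0.72110166 -3.64884854] [-0.12859221  0.14065179 -0.00821287] 9.975
```

```bash
python3 -m handwheel '0.3 2 0 0 0 0 0; 0.3 4 0 0 0 0 0; 0.3 4 0 0 0 0 0; 0.3 4 0 0 0 0 0; 0.9 3.5 0 0 0 0 0; 0.9 3.5 0 0 0 0 0; 0.9 3.5 0 0 0 0 0; 0.9 3.5 0 0 0 0 0; 0.9 0 0 0 0 0 0'
python3 - <<'E'
from h import *
s=arm.observe();print(s["tcp_pos"],s["opening"],s["wrist_force"],s["moment"],s["clock"])
c=cam("wrist"); im=np.clip((c[0].astype(float)/255)**.5*255,0,255).astype(np.uint8); save("w7",im)
sc=cam("scene"); save("s7",sc[0],(200,80,340,240),4)
E
```

```text
clock: 11.1
tcp_pos: [0.5448, 0.0508, 0.1061]
eef_rot: [[-0.001, 0.367, 0.93], [0.0, 0.93, -0.367], [-1.0, -0.0, -0.001]]
wrist_force: [-0.0, 0.5, 0.4]
opening: 0.897
[0.54484994 0.05083218 0.10611015] 0.8973040383570299 [-0.04086928  0.46416384  0.42214155] [-0.01447182 -0.00684879 -0.03101222] 11.1
```

View pics/w7.png

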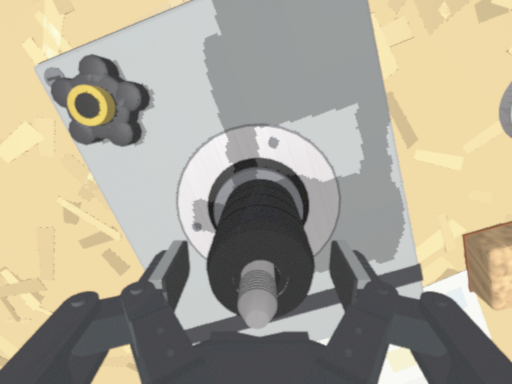

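```bash
python3 -m handwheel '0.9 -40 0 0 0 0 0; 0.9 -90 0 0 0 0 0; 0.9 -125 0 0 0 0 0; 0.9 -142 0 0 0 0 0; 0.9 -142 0 0 0 0 0; 0.9 -142 0 0 0 0 0'
python3 - <<'E'
from h import *
c=cam("wrist"); im=np.clip((c[0].astype(float)/255)**.5*255,0,255).astype(np.uint8); save("w8",im,(200,110,320,230),6)
s=arm.observe();E=np.array(s["eef_rot"]);p=np.array(s["tcp_pos"]);print(p)
def px(P): return ((proj(P,c)-[200,110])*6).round()
S=np.array([.5447,.0503,0])
for z in (.117,.145):
  print(z,px(S+[0,0,z]))
for r,z in((.0255,.117),(.028,.037)):
  print(r,[px(S+[0,0,z]+r*(np.cos(a)*E[:,1]+np.sin(a)*E[:,2])).tolist() for a in np.arange(4)*np.pi/2])
t=cam("top");P=toplane((157.7,218.7),.078,t);P[2]=p[2];print(P,(E.T@(P-p)*1e3).round())
E
```

```text
clock: 11.95
tcp_pos: [0.5441, 0.0509, 0.2462]
eef_rot: [[-0.003, 0.367, 0.93], [0.0, 0.93, -0.367], [-1.0, -0.001, -0.003]]
wrist_force: [0.4, 0.4, -0.5]
opening: 0.9
[0.54404923 0.05088861 0.24607957]
0.117 [353. 479.]
0.145 [352. 537.]
0.0255 [[511.0, 479.0], [353.0, 625.0], [194.0, 479.0], [352.0, 323.0]]
0.028 [[489.0, 362.0], [353.0, 490.0], [218.0, 362.0], [353.0, 227.0]]
[0.36168402 0.3018557  0.24607957] [   1.  167. -262.]
```

View pics/w8.png

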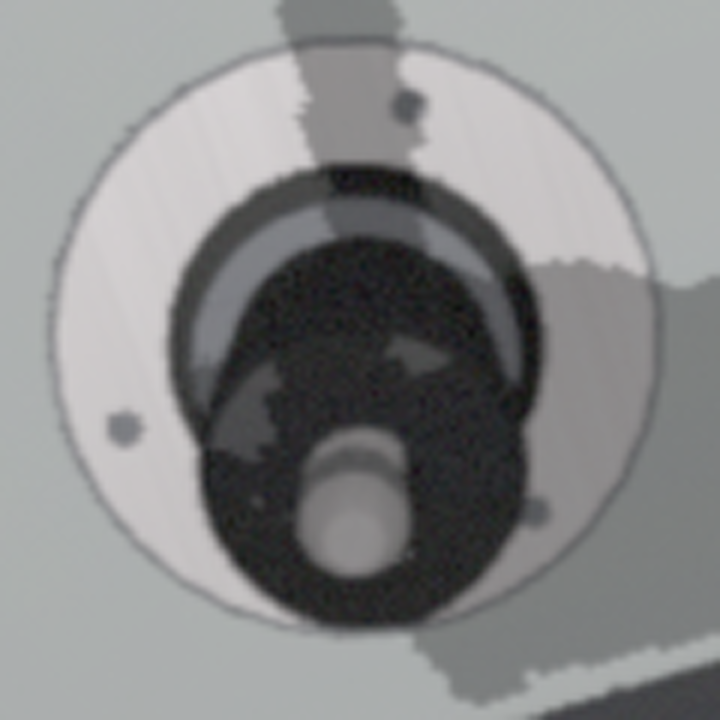

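The drum is home: its rim bottom is at v=628 against a predicted 625. It sits about 1.5 mm toward tool +y, which is within the bore clearance. Next is the sleeve.

```bash
python3 -m handwheel '1 0 30 -47 0 0 0; 1 0 60 -94 0 0 0; 1 0 90 -141 0 0 0; 1 0 120 -188 0 0 0; 1 0 148 -232 0 0 0; 1 0 167 -262 0 0 0; 1 0 167 -262 0 0 0; 1 0 167 -262 0 0 0; 1 0 167 -262 0 0 0'
python3 - <<'E'
from h import *
c=cam("wrist"); im=np.clip((c[0].astype(float)/255)**.5*255,0,255).astype(np.uint8); save("w9",im); save("w9z",im,(200,130,320,230),6)
print(arm.observe()["tcp_pos"])
E
```

```text
clock: 13.18
tcp_pos: [0.3632, 0.3015, 0.2479]
eef_rot: [[-0.0, 0.368, 0.93], [-0.001, 0.93, -0.368], [-1.0, -0.001, -0.0]]
wrist_force: [1.2, -0.7, 1.0]
opening: 0.996
[0.36324678 0.30150264 0.24806586]
```

View pics/w9.png

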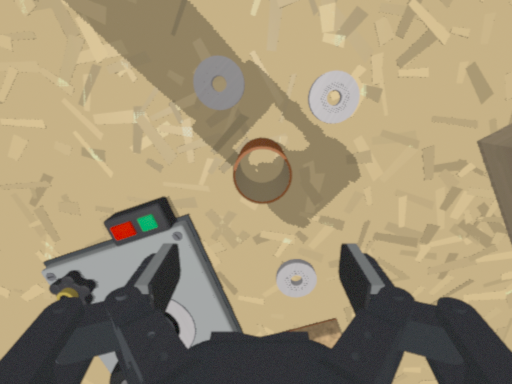

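View pics/w9z.png

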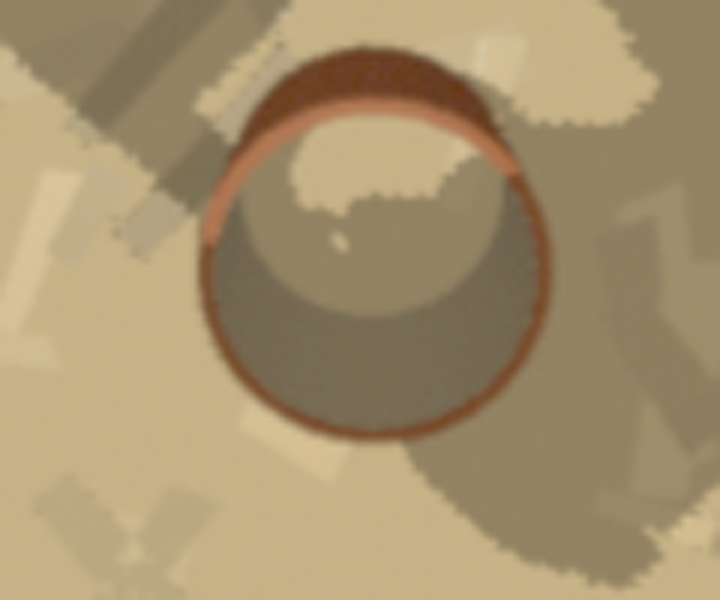

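```bash
python3 - <<'E'
from h import *
c=cam("wrist"); s=arm.observe();E=np.array(s["eef_rot"]);p=np.array(s["tcp_pos"])
for q,z in (((262.0,174.2),.078),((297,277),.012)):
  P=toplane(q,z,c);print(P,(E.T@(P-p)*1e3).round(1))
P=toplane((262.0,174.2),.078,c)
print([((proj(P+.033*(np.cos(a)*E[:,1]+np.sin(a)*E[:,2]),c)-[200,130])*6).round().tolist() for a in np.arange(4)*np.pi/2])
E
```

```text
[0.36094472 0.3059004  0.078     ] [170.1   3.2  -3.7]
[0.54768327 0.29068818 0.012     ] [236.1  57.9 175.5]
[[552.0, 265.0], [371.0, 434.0], [192.0, 265.0], [373.0, 85.0]]
```

```bash
python3 -m handwheel '1 40 3.7 -2.1 0 0 0; 1 90 3.7 -2.1 0 0 0; 1 135 3.7 -2.1 0 0 0; 1 165 3.7 -2.1 0 0 0; 1 183 3.7 -2.1 0 0 0; 1 183 3.7 -2.1 0 0 0; 1 183 3.7 -2.1 0 0 0; 0.5 183 3.7 -2.1 0 0 0; 0.5 183 3.7 -2.1 0 0 0; 0.5 183 3.7 -2.1 0 0 0; 0.5 183 3.7 -2.1 0 0 0; 0.5 183 3.7 -2.1 0 0 0; 0.5 183 3.7 -2.1 0 0 0' 40
python3 - <<'E'
from h import *
c=cam("wrist"); im=np.clip((c[0].astype(float)/255)**.5*255,0,255).astype(np.uint8); save("w10",im,(150,150,370,320),3)
s=arm.observe();print(s["tcp_pos"],s["opening"],s["wrist_force"],s["clock"])
E
```

```text
clock: 14.9
tcp_pos: [0.3631, 0.3068, 0.0668]
eef_rot: [[0.002, 0.367, 0.93], [0.001, 0.93, -0.367], [-1.0, 0.001, 0.002]]
wrist_force: [-1.1, -1.8, 5.6]
opening: 0.758
[0.36310923 0.30683509 0.06684328] 0.7605845591047841 [-0.92851541 -2.40138617  5.69926077] 14.95
```

View pics/w10.png

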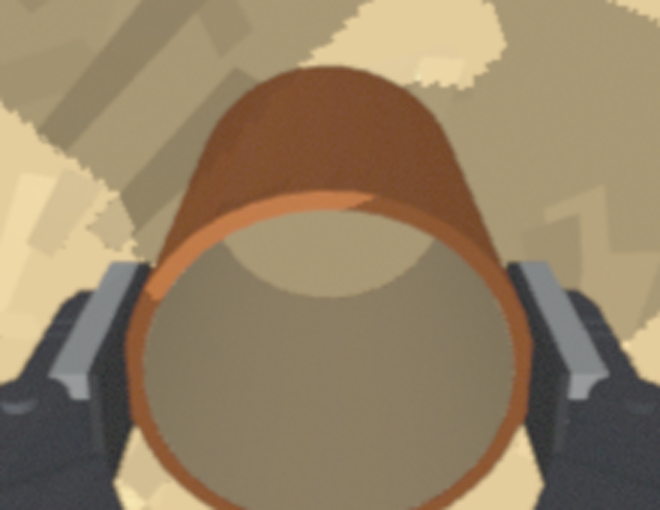

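```bash
python3 -m handwheel '0.5 -30 0 0 0 0 0; 0.5 -75 0 0 0 0 0; 0.5 -125 0 0 0 0 0; 0.5 -160 0 0 0 0 0; 0.5 -180 0 0 0 0 0; 0.5 -180 0 0 0 0 0; 0.5 -180 0 0 0 0 0; 0.5 -180 0 0 0 0 0'
python3 - <<'E'
from h import *
c=cam("wrist"); im=np.clip((c[0].astype(float)/255)**.5*255,0,255).astype(np.uint8); save("w11",im,(170,200,350,350),4)
s=arm.observe();E=np.array(s["eef_rot"]);p=np.array(s["tcp_pos"]);print(p,s["opening"],s["wrist_force"],s["clock"])
for r in (.033,.03):
  print([((proj(p-E[:,0]*(.078-.0668)+r*(np.cos(a)*E[:,1]+np.sin(a)*E[:,2]),c)-[170,200])*4).round().tolist() for a in np.arange(4)*np.pi/2])
S=np.array([.5447,.0503,p[2]]); print((E.T@(S-p)*1e3).round(1))
E
```

```text
clock: 15.95
tcp_pos: [0.3613, 0.3061, 0.2438]
eef_rot: [[-0.002, 0.367, 0.93], [-0.001, 0.93, -0.367], [-1.0, -0.002, -0.002]]
wrist_force: [0.0, -0.6, -0.4]
opening: 0.755
[0.36147075 0.30617266 0.24400679] 0.7600294780357625 [ 0.83194388 -0.09917565 -0.53227335] 16.0
[[631.0, 308.0], [356.0, 527.0], [81.0, 309.0], [356.0, 54.0]]
[[606.0, 308.0], [356.0, 508.0], [106.0, 309.0], [356.0, 79.0]]
[-1.000e-01 -1.708e+02  2.644e+02]
```

View pics/w11.png

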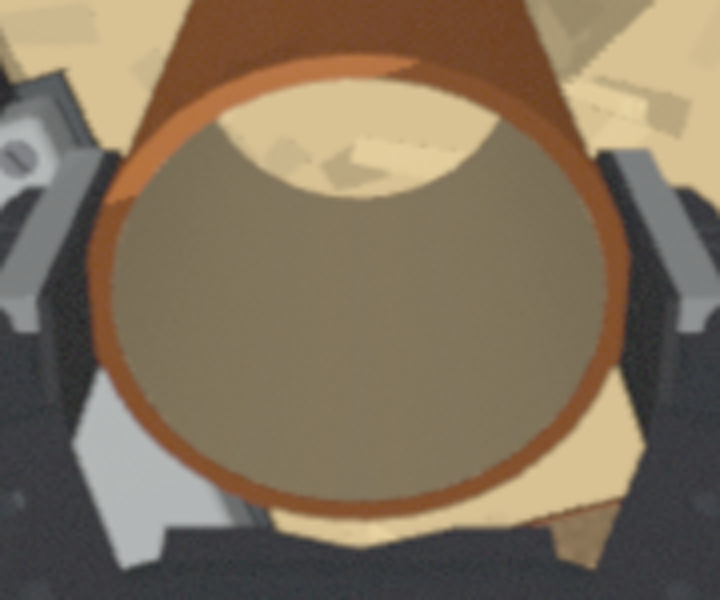

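```bash
python3 -m handwheel '0.5 0 -20 30 0 0 0; 0.5 0 -48 75 0 0 0; 0.5 0 -77 120 0 0 0; 0.5 0 -106 165 0 0 0; 0.5 0 -135 210 0 0 0; 0.5 0 -160 248 0 0 0; 0.5 0 -170 264 0 0 0; 0.5 0 -170 264 0 0 0; 0.5 0 -170 264 0 0 0; 0.5 0 -170 264 0 0 0'
python3 - <<'E'
from h import *
c=cam("wrist"); im=np.clip((c[0].astype(float)/255)**.5*255,0,255).astype(np.uint8); save("w12",im,(170,180,350,330),4)
s=arm.observe();E=np.array(s["eef_rot"]);p=np.array(s["tcp_pos"]);print(p,s["opening"],s["wrist_force"],s["clock"])
S=np.array([.5447,.0503,p[2]]); print((E.T@(S-p)*1e3).round(1))
E
```

```text
clock: 17.25
tcp_pos: [0.5446, 0.0528, 0.2453]
eef_rot: [[-0.0, 0.365, 0.931], [0.0, 0.931, -0.365], [-1.0, 0.0, -0.0]]
wrist_force: [0.7, 0.1, -1.2]
opening: 0.757
[0.54474119 0.05262614 0.2454007 ] 0.758412175765327 [ 1.5516372  -0.01459584 -0.36400059] 17.3
[-0.  -2.2  0.8]
```

View pics/w12.png

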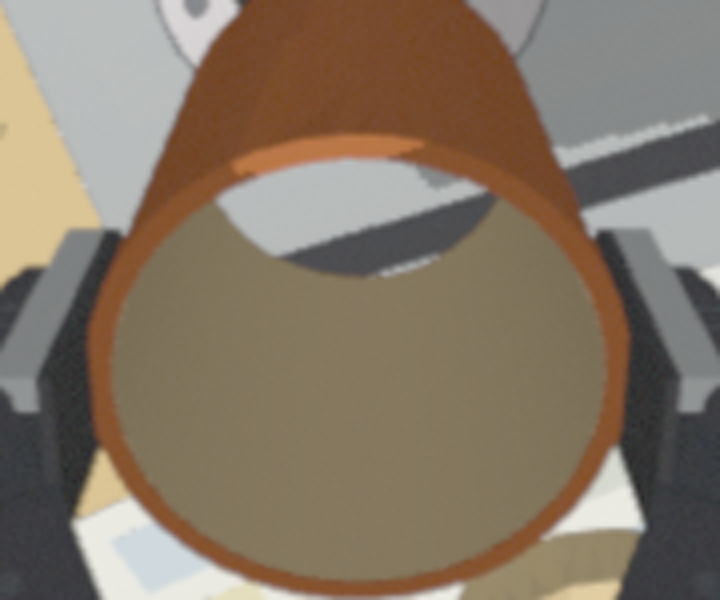

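```bash
python3 -m handwheel '0.5 0 -1.6 1.1 0 0 0; 0.5 15 -1.6 1.1 0 0 0; 0.5 30 -1.6 1.1 0 0 0; 0.5 45 -1.6 1.1 0 0 0; 0.5 54 -1.6 1.1 0 0 0; 0.5 60 -1.6 1.1 0 0 0; 0.5 66 -1.6 1.1 0 0 0; 0.5 70 -1.6 1.1 0 0 0; 0.5 70 -1.6 1.1 0 0 0'
python3 - <<'E'
from h import *
c=cam("wrist"); im=np.clip((c[0].astype(float)/255)**.5*255,0,255).astype(np.uint8); save("w13",im,(170,180,350,330),4)
s=arm.observe();E=np.array(s["eef_rot"]);p=np.array(s["tcp_pos"]);print(p,s["opening"],s["wrist_force"],s["moment"],s["clock"])
S=np.array([.5447,.0503,p[2]]); print((E.T@(S-p)*1e3).round(1))
E
```

```text
clock: 18.42
tcp_pos: [0.5456, 0.0496, 0.1752]
eef_rot: [[-0.0, 0.367, 0.93], [-0.0, 0.93, -0.367], [-1.0, -0.0, -0.0]]
wrist_force: [0.2, -0.8, -0.5]
opening: 0.754
[0.54578323 0.04956756 0.17541262] 0.7572941441313453 [ 0.26138967 -0.03223008 -1.28891554] [-0.02167754  0.01486996  0.06541154] 18.475
[-0.   0.3 -1.3]
```

View pics/w13.png

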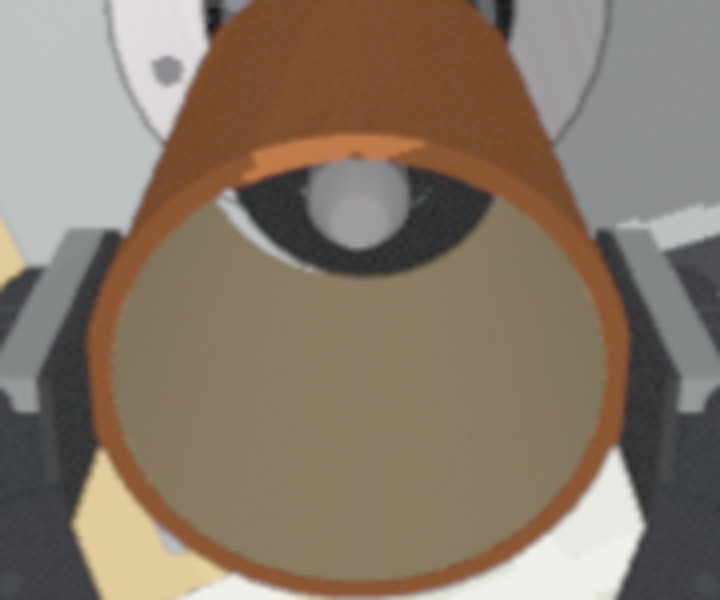

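```bash
python3 -m handwheel '0.5 0 1.2 -0.9 0 0 0; 0.5 0 1.2 -0.9 0 0 0; 0.5 0 1.2 -0.9 0 0 0; 0.5 6 1.2 -0.9 0 0 0; 0.5 10 1.2 -0.9 0 0 0; 0.5 14 1.2 -0.9 0 0 0; 0.5 14 1.2 -0.9 0 0 0'
python3 - <<'E'
from h import *
c=cam("wrist"); im=np.clip((c[0].astype(float)/255)**.5*255,0,255).astype(np.uint8); save("w14",im,(170,180,350,330),4)
s=arm.observe();E=np.array(s["eef_rot"]);p=np.array(s["tcp_pos"]);print(p,s["opening"],s["wrist_force"],s["moment"],s["clock"])
S=np.array([.5447,.0503,p[2]]); print((E.T@(S-p)*1e3).round(1))
E
```

```text
clock: 19.35
tcp_pos: [0.5449, 0.0511, 0.1607]
eef_rot: [[-0.001, 0.367, 0.93], [0.0, 0.93, -0.367], [-1.0, -0.0, -0.001]]
wrist_force: [-0.1, -0.5, -1.0]
opening: 0.757
[0.54514981 0.05102002 0.16104238] 0.7542060527625839 [ 0.16483162 -0.342542   -1.1014383 ] [ 0.03285131 -0.05541098 -0.0040008 ] 19.4
[ 0.  -0.8 -0.2]
```

View pics/w14.png

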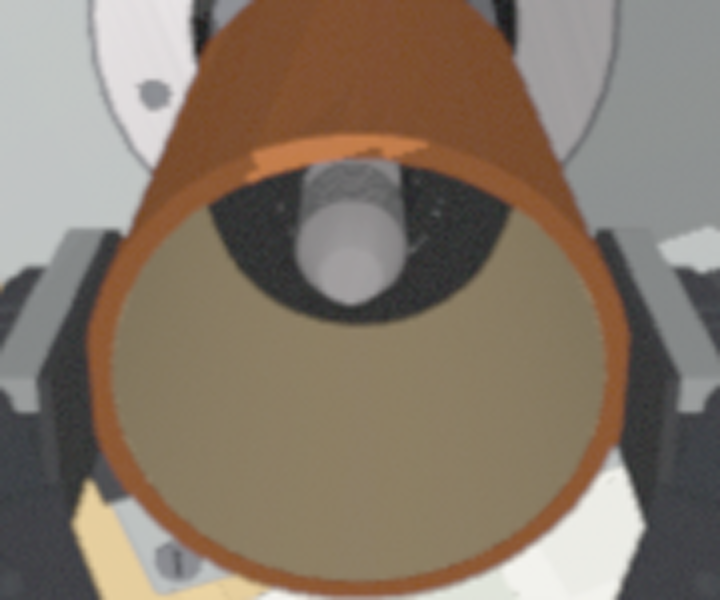

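```bash
python3 -m handwheel '0.5 12 0 0 0 0 0; 0.5 24 0 0 0 0 0; 0.5 36 0 0 0 0 0; 0.5 45 0 0 0 0 0; 0.5 51 0 0 0 0 0; 0.5 54 0 0 0 0 0; 0.5 54 0 0 0 0 0'
python3 - <<'E'
from h import *
s=arm.observe();E=np.array(s["eef_rot"]);p=np.array(s["tcp_pos"]);print(p,s["opening"],s["wrist_force"],s["moment"],s["clock"])
E
```

```text
clock: 20.27
tcp_pos: [0.5453, 0.051, 0.1073]
eef_rot: [[0.0, 0.367, 0.93], [-0.0, 0.93, -0.367], [-1.0, -0.0, 0.0]]
wrist_force: [-0.0, 0.3, -0.9]
opening: 0.756
[0.54534208 0.05100873 0.10729622] 0.755605493640656 [-0.01798987  0.26484402 -0.93789137] [0.07283418 0.02202601 0.03728234] 20.275
```

```bash
python3 -m handwheel '0.5 2 0 0 0 0 0; 0.5 4 0 0 0 0 0; 0.5 4 0 0 0 0 0; 0.5 4 0 0 0 0 0; 1 3.5 0 0 0 0 0; 1 3.5 0 0 0 0 0; 1 3.5 0 0 0 0 0; 1 3.5 0 0 0 0 0; 1 -40 0 0 0 0 0; 1 -90 0 0 0 0 0; 1 -125 0 0 0 0 0; 1 -138 0 0 0 0 0; 1 -138 0 0 0 0 0; 1 -138 0 0 0 0 0'
python3 - <<'E'
from h import *
c=cam("wrist"); im=np.clip((c[0].astype(float)/255)**.5*255,0,255).astype(np.uint8); save("w15",im,(200,110,320,230),6)
s=arm.observe();E=np.array(s["eef_rot"]);p=np.array(s["tcp_pos"]);print(p,s["clock"],s["wrist_force"])
def px(P): return ((proj(P,c)-[200,110])*6).round()
S=np.array([.5447,.0503,0])
print(px(S+[0,0,.145]))
for r,z in((.033,.115),(.0255,.117)):
  print(r,[px(S+[0,0,z]+r*(np.cos(a)*E[:,1]+np.sin(a)*E[:,2])).tolist() for a in np.arange(4)*np.pi/2])
P=np.array([.5477,.2907,p[2]]);print((E.T@(P-p)*1e3).round())
P=np.array([.5526,.2839,p[2]]);print((E.T@(P-p)*1e3).round())
E
```

```text
clock: 22.02
tcp_pos: [0.5442, 0.0511, 0.2431]
eef_rot: [[-0.004, 0.367, 0.93], [0.0, 0.93, -0.367], [-1.0, -0.001, -0.004]]
wrist_force: [0.4, -0.5, -0.7]
opening: 0.997
[0.54424814 0.05111753 0.24305488] 22.075 [0.09480828 0.05062586 0.18618355]
[350. 545.]
0.033 [[557.0, 481.0], [351.0, 670.0], [145.0, 481.0], [351.0, 277.0]]
0.0255 [[511.0, 485.0], [351.0, 633.0], [190.0, 485.0], [351.0, 328.0]]
[  0. 224. -85.]
[  0. 220. -78.]
```

View pics/w15.png

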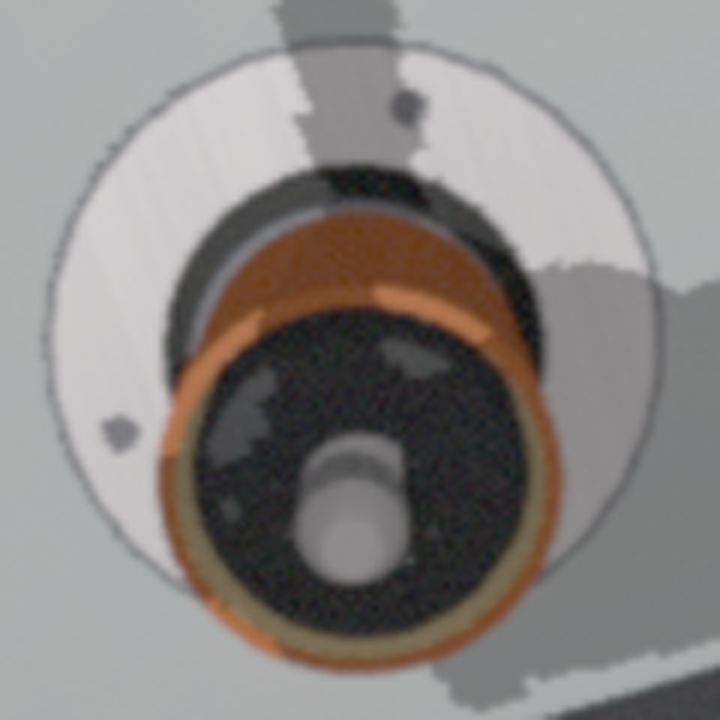

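Sleeve is home and concentric with the drum (rim bottom v=670, as predicted). Now the washer.

```bash
python3 -m handwheel '1 0 45 -16 0 0 0; 1 0 95 -34 0 0 0; 1 0 145 -54 0 0 0; 1 0 195 -72 0 0 0; 1 0 222 -81 0 0 0; 1 0 222 -81 0 0 0; 1 0 222 -81 0 0 0; 1 0 222 -81 0 0 0'
python3 - <<'E'
from h import *
c=cam("wrist"); im=np.clip((c[0].astype(float)/255)**.6*255,0,255).astype(np.uint8); save("w16",im); save("w16z",im,(210,120,310,220),6)
print(arm.observe()["tcp_pos"])
E
```

```text
clock: 23.08
tcp_pos: [0.5515, 0.286, 0.2449]
eef_rot: [[-0.001, 0.368, 0.93], [-0.0, 0.93, -0.368], [-1.0, -0.001, -0.0]]
wrist_force: [0.6, -0.4, 0.7]
opening: 0.997
[0.55155948 0.28614272 0.24513066]
```

View pics/w16.png

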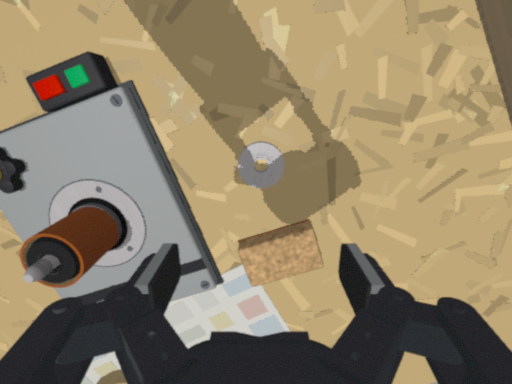

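View pics/w16z.png

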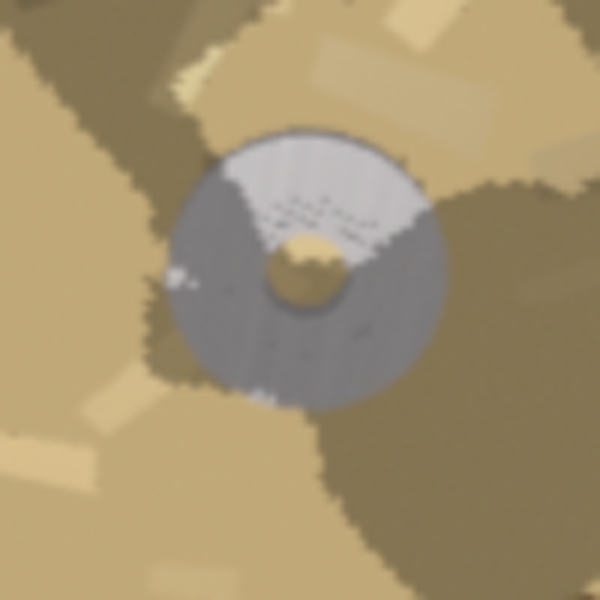

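```bash
python3 - <<'E'
from h import *
c=cam("wrist"); s=arm.observe();E=np.array(s["eef_rot"]);p=np.array(s["tcp_pos"])
P=toplane((260.8,164.8),.012,c);print(P,p,(E.T@(P-p)*1e3).round(1))
a=np.array([((proj(P+.031*(np.cos(a)*E[:,1]+np.sin(a)*E[:,2]),c)-[210,120])*6) for a in np.arange(4)*np.pi/2]);print(a.round())
E
```

```text
[0.55219469 0.28830128 0.012     ] [0.55159505 0.2862424  0.2452754 ] [ 2.333e+02  2.200e+00 -2.000e-01]
[[446. 269.]
 [305. 403.]
 [164. 269.]
 [305. 127.]]
```

```bash
python3 -m handwheel '1 45 2.4 1 0 0 0; 1 95 2.4 1 0 0 0; 1 145 2.4 1 0 0 0; 1 190 2.4 1 0 0 0; 1 215 2.4 1 0 0 0; 1 226 2.4 1 0 0 0; 1 231 2.4 1 0 0 0; 1 231 2.4 1 0 0 0; 1 231 2.4 1 0 0 0'
python3 - <<'E'
from h import *
c=cam("wrist"); im=np.clip((c[0].astype(float)/255)**.6*255,0,255).astype(np.uint8); save("w17",im,(140,180,380,330),3)
s=arm.observe();print(s["tcp_pos"],s["wrist_force"],s["clock"])
E
```

```text
clock: 24.3
tcp_pos: [0.5542, 0.2894, 0.0157]
eef_rot: [[0.002, 0.367, 0.93], [0.001, 0.93, -0.367], [-1.0, 0.001, 0.002]]
wrist_force: [0.1, 0.2, 0.0]
opening: 1.0
[0.55409173 0.28939802 0.01552161] [ 0.03846062 -0.01326806 -0.00035945] 24.35
```

View pics/w17.png

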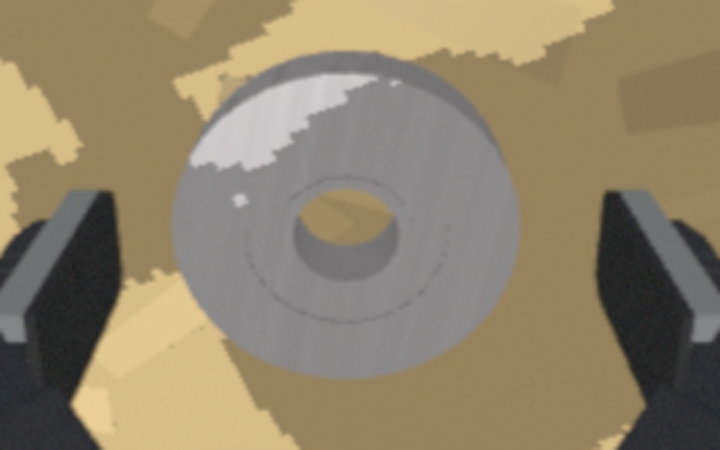

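```bash
python3 -m handwheel '1 0.5 -1 0 0 0 0; 0.5 0.5 -1 0 0 0 0; 0.5 0.5 -1 0 0 0 0; 0.5 0.5 -1 0 0 0 0; 0.5 0.5 -1 0 0 0 0; 0.5 0.5 -1 0 0 0 0; 0.5 0.5 -1 0 0 0 0; 0.5 0.5 -1 0 0 0 0' 60
python3 - <<'E'
from h import *
c=cam("wrist"); im=np.clip((c[0].astype(float)/255)**.6*255,0,255).astype(np.uint8); save("w18",im,(140,180,380,330),3)
s=arm.observe();print(s["tcp_pos"],s["opening"],s["wrist_force"],s["clock"])
E
```

```text
clock: 25.35
tcp_pos: [0.5533, 0.2882, 0.0148]
eef_rot: [[0.001, 0.367, 0.93], [-0.0, 0.93, -0.367], [-1.0, 0.0, 0.001]]
wrist_force: [-2.3, -1.9, 5.5]
opening: 0.69
[0.55323711 0.2882617  0.01479422] 0.6950568752201878 [-2.02657384 -0.6796069   5.90777767] 25.4
```

View pics/w18.png

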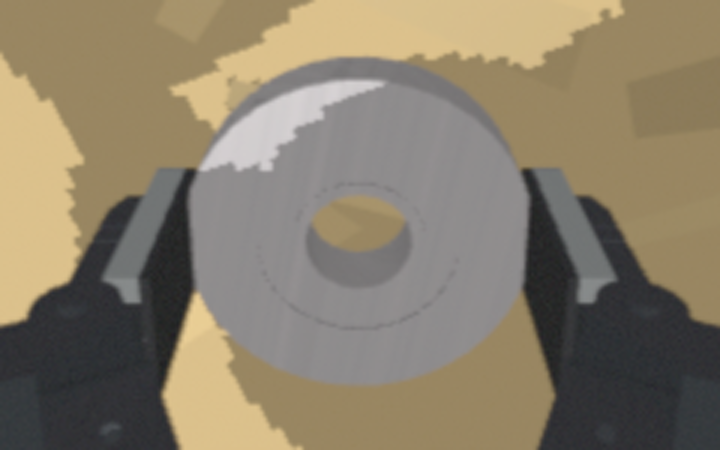

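```bash
python3 -m handwheel '0.5 -15 0 0 0 0 0; 0.5 -50 0 0 0 0 0; 0.5 -100 0 0 0 0 0; 0.5 -150 0 0 0 0 0; 0.5 -185 0 0 0 0 0; 0.5 -200 0 0 0 0 0; 0.5 -200 0 0 0 0 0; 0.5 -200 0 0 0 0 0; 0.5 -200 0 0 0 0 0'
python3 - <<'E'
from h import *
c=cam("wrist"); im=np.clip((c[0].astype(float)/255)**.6*255,0,255).astype(np.uint8); save("w19",im,(170,190,350,340),4)
s=arm.observe();E=np.array(s["eef_rot"]);p=np.array(s["tcp_pos"]);print(p,s["opening"],s["wrist_force"],s["clock"])
for r in (.031,.0095):
  print([((proj(p-E[:,0]*(.012-.0148)+r*(np.cos(a)*E[:,1]+np.sin(a)*E[:,2]),c)-[170,190])*4).round().tolist() for a in np.arange(4)*np.pi/2])
S=np.array([.5447,.0503,p[2]]); print((E.T@(S-p)*1e3).round(1))
E
```

```text
clock: 26.52
tcp_pos: [0.5519, 0.2879, 0.2116]
eef_rot: [[-0.004, 0.367, 0.93], [-0.001, 0.93, -0.367], [-1.0, -0.002, -0.003]]
wrist_force: [-0.5, 0.4, -2.1]
opening: 0.69
[0.5520804  0.28792896 0.21196396] 0.692937098298354 [ 0.02145538 -0.14289124 -2.91575729] 26.575
[[592.0, 285.0], [356.0, 478.0], [121.0, 285.0], [356.0, 66.0]]
[[428.0, 285.0], [356.0, 347.0], [284.0, 285.0], [356.0, 221.0]]
[ 2.000e-01 -2.238e+02  8.040e+01]
```

View pics/w19.png

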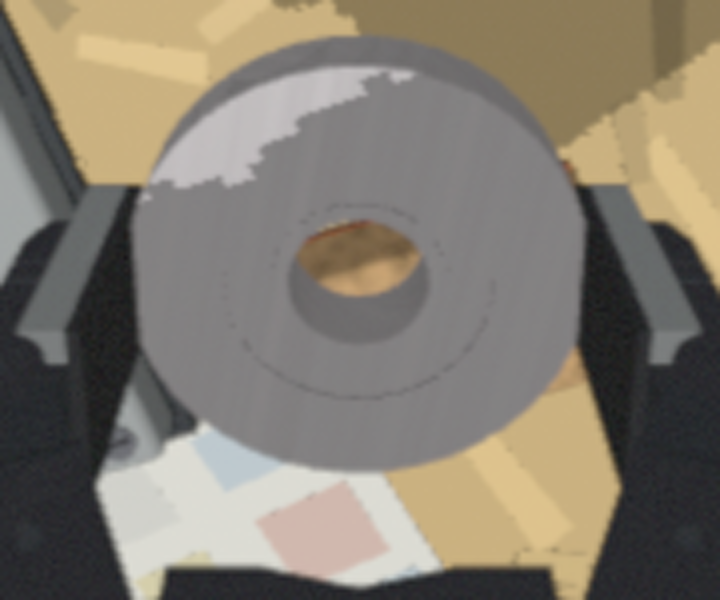

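```bash
python3 -m handwheel '0.5 0 -20 7 0 0 0; 0.5 0 -65 23 0 0 0; 0.5 0 -115 41 0 0 0; 0.5 0 -165 59 0 0 0; 0.5 0 -205 74 0 0 0; 0.5 0 -224 80 0 0 0; 0.5 0 -224 80 0 0 0; 0.5 0 -224 80 0 0 0; 0.5 0 -224 80 0 0 0; 0.5 0 -224 80 0 0 0; 0.5 0 -224 80 0 0 0'
python3 - <<'E'
from h import *
c=cam("wrist"); im=np.clip((c[0].astype(float)/255)**.6*255,0,255).astype(np.uint8); save("w20",im,(170,190,350,340),4)
s=arm.observe();E=np.array(s["eef_rot"]);p=np.array(s["tcp_pos"]);print(p,s["opening"],s["wrist_force"],s["clock"])
S=np.array([.5447,.0503,p[2]]); print((E.T@(S-p)*1e3).round(1))
E
```

```text
clock: 27.95
tcp_pos: [0.5451, 0.0509, 0.2138]
eef_rot: [[-0.0, 0.366, 0.931], [0.0, 0.931, -0.366], [-1.0, 0.0, -0.0]]
wrist_force: [0.3, -0.1, -2.3]
opening: 0.692
[0.54506916 0.0508179  0.21376163] 0.6912001922633976 [-0.26030257  0.35936315 -0.74792684] 28.0
[-0.  -0.6 -0.2]
```

View pics/w20.png

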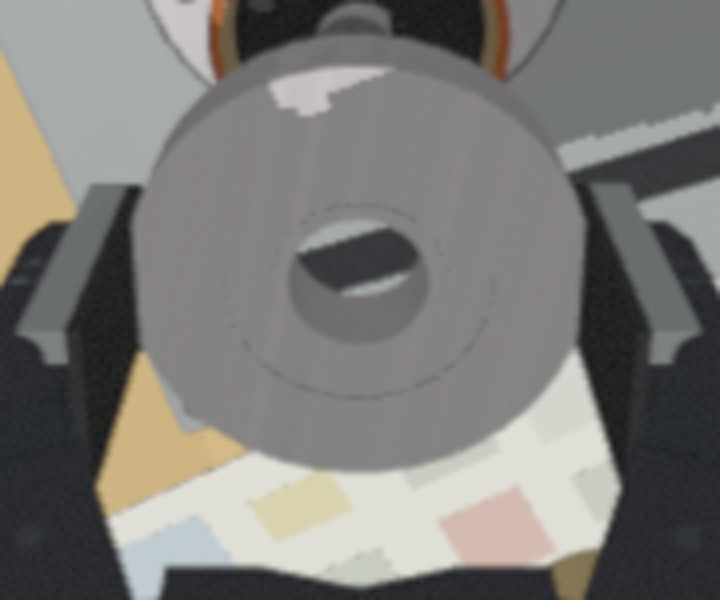

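```bash
python3 -m handwheel '0.5 0 -1 0.1 0 0 0; 0.5 15 -1 0.1 0 0 0; 0.5 30 -1 0.1 0 0 0; 0.5 42 -1 0.1 0 0 0; 0.5 50 -1 0.1 0 0 0; 0.5 50 -1 0.1 0 0 0; 0.5 50 -1 0.1 0 0 0'
python3 - <<'E'
from h import *
c=cam("wrist"); im=np.clip((c[0].astype(float)/255)**.6*255,0,255).astype(np.uint8); save("w21",im,(170,190,350,340),4)
s=arm.observe();E=np.array(s["eef_rot"]);p=np.array(s["tcp_pos"]);print(p,s["opening"],s["wrist_force"],s["clock"])
S=np.array([.5447,.0503,p[2]]); print((E.T@(S-p)*1e3).round(1))
E
```

```text
clock: 28.88
tcp_pos: [0.5452, 0.0494, 0.1643]
eef_rot: [[0.001, 0.367, 0.93], [-0.0, 0.93, -0.367], [-1.0, 0.0, 0.001]]
wrist_force: [-0.3, -0.2, -1.4]
opening: 0.693
[0.54528385 0.04941201 0.16445694] 0.6941984379746279 [-0.07367142  0.1805524  -2.38141806] 28.925
[-0.   0.6 -0.9]
```

View pics/w21.png

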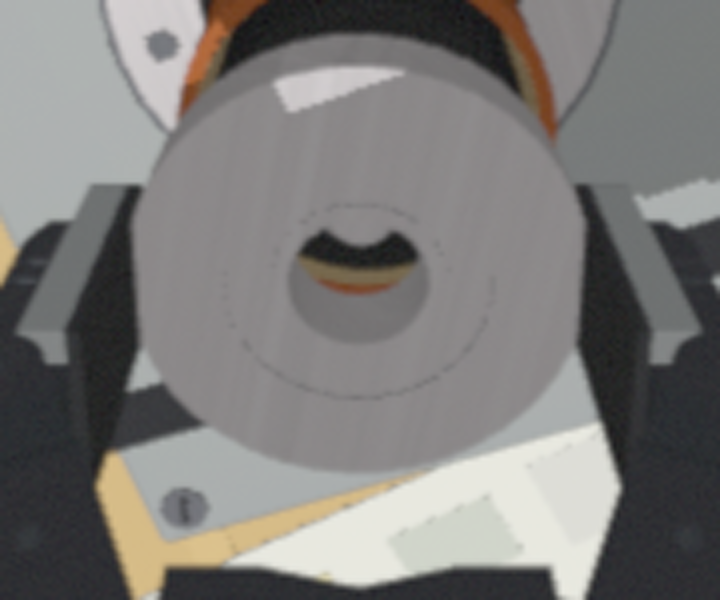

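```bash
python3 -m handwheel '0.5 0 0.2 -0.6 0 0 0; 0.5 5 0.2 -0.6 0 0 0; 0.5 10 0.2 -0.6 0 0 0; 0.5 15 0.2 -0.6 0 0 0; 0.5 20 0.2 -0.6 0 0 0; 0.5 20 0.2 -0.6 0 0 0; 0.5 20 0.2 -0.6 0 0 0'
python3 - <<'E'
from h import *
c=cam("wrist"); im=np.clip((c[0].astype(float)/255)**.6*255,0,255).astype(np.uint8); save("w22",im,(170,190,350,340),4)
s=arm.observe();E=np.array(s["eef_rot"]);p=np.array(s["tcp_pos"]);print(p,s["opening"],s["wrist_force"],s["moment"],s["clock"])
S=np.array([.5447,.0503,p[2]]); print((E.T@(S-p)*1e3).round(1))
E
```

```text
clock: 29.8
tcp_pos: [0.5444, 0.0499, 0.1439]
eef_rot: [[0.0, 0.367, 0.93], [-0.0, 0.93, -0.367], [-1.0, 0.0, 0.0]]
wrist_force: [0.5, -0.5, -1.9]
opening: 0.695
[0.54449075 0.04987368 0.14401239] 0.6931389481018811 [-0.43115158  0.20021404 -1.57003037] [-0.01666587 -0.04103685  0.05174562] 29.85
[0.  0.5 0. ]
```

View pics/w22.png

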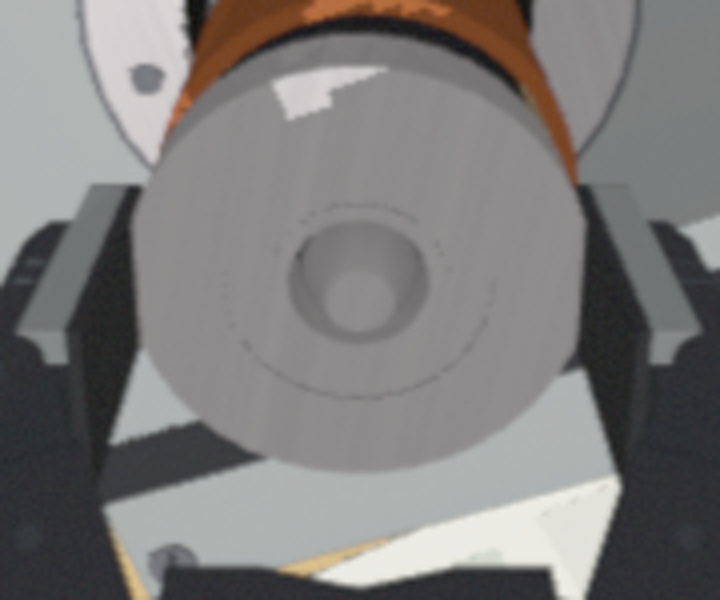

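```bash
python3 -m handwheel '0.5 4 0.2 0 0 0 0; 0.5 8 0.2 0 0 0 0; 0.5 10 0.2 0 0 0 0; 0.5 11 0.2 0 0 0 0; 0.5 11 0.2 0 0 0 0; 0.5 11 0.2 0 0 0 0'
python3 - <<'E'
from h import *
s=arm.observe();p=np.array(s["tcp_pos"]);print(p,s["opening"],s["wrist_force"],s["moment"],s["clock"])
E
```

```text
clock: 30.6
tcp_pos: [0.5445, 0.0501, 0.1329]
eef_rot: [[0.0, 0.367, 0.93], [-0.0, 0.93, -0.367], [-1.0, 0.0, 0.0]]
wrist_force: [-0.5, 0.8, -2.1]
opening: 0.692
[0.54447888 0.05007736 0.13291985] 0.6921838433762157 [-0.53365154  0.80739185 -2.07021355] [ 0.01389442  0.057424   -0.00345026] 30.6
```

```bash
python3 -m handwheel '0.5 1 0 0 0 0 0; 0.5 1.5 0 0 0 0 0; 0.5 1.5 0 0 0 0 0; 0.5 1.5 0 0 0 0 0'
python3 -m handwheel '0.8 0 0 0 0 0 0; 1 0 0 0 0 0 0; 1 0 0 0 0 0 0; 1 0 0 0 0 0 0; 1 0 0 0 0 0 0; 1 -20 0 0 0 0 0; 1 -60 0 0 0 0 0; 1 -100 0 0 0 0 0; 1 -112 0 0 0 0 0; 1 -112 0 0 0 0 0; 1 -112 0 0 0 0 0'
python3 - <<'E'
from h import *
c=cam("wrist"); im=np.clip((c[0].astype(float)/255)**.6*255,0,255).astype(np.uint8); save("w24",im,(200,110,320,230),6)
s=arm.observe();E=np.array(s["eef_rot"]);p=np.array(s["tcp_pos"]);print(p,s["clock"],s["wrist_force"])
def px(P): return ((proj(P,c)-[200,110])*6).round()
S=np.array([.5447,.0503,0])
print(px(S+[0,0,.145]))
for r,z in((.031,.129),):
  print(r,[px(S+[0,0,z]+r*(np.cos(a)*E[:,1]+np.sin(a)*E[:,2])).tolist() for a in np.arange(4)*np.pi/2])
sc=cam("scene"); save("s24",sc[0],(200,120,380,290),4)
E
```

```text
clock: 31.1
tcp_pos: [0.5446, 0.0501, 0.1318]
eef_rot: [[0.0, 0.367, 0.93], [-0.0, 0.93, -0.367], [-1.0, 0.0, 0.0]]
wrist_force: [-1.4, 0.5, 4.2]
opening: 0.7
clock: 32.48
tcp_pos: [0.5434, 0.0502, 0.2412]
eef_rot: [[-0.003, 0.367, 0.93], [0.0, 0.93, -0.367], [-1.0, -0.001, -0.003]]
wrist_force: [0.1, -0.6, 0.2]
opening: 1.002
[0.54334438 0.05020107 0.24113824] 32.525 [-1.00043979  0.28458671  0.28725667]
[358. 552.]
0.031 [[563.0, 516.0], [358.0, 702.0], [153.0, 516.0], [358.0, 314.0]]
```

View pics/w24.png

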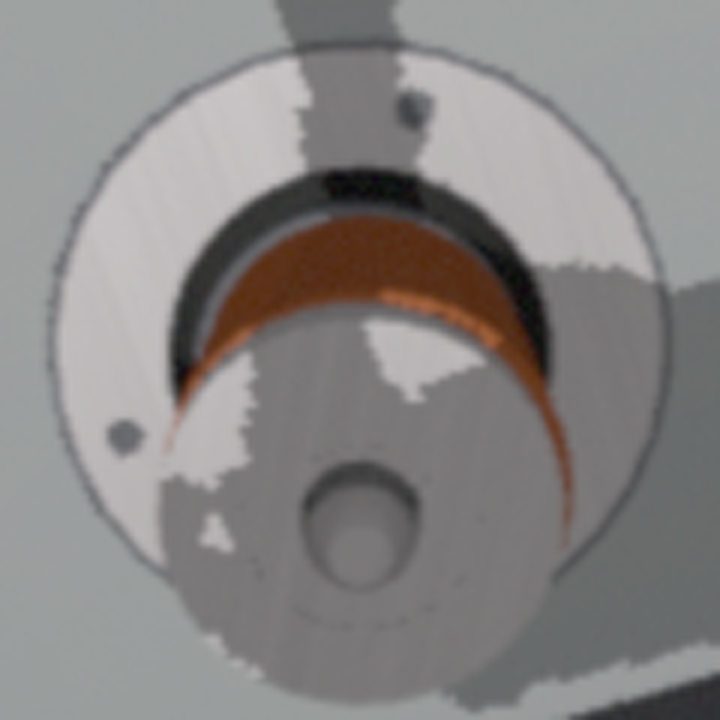

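View pics/s24.png

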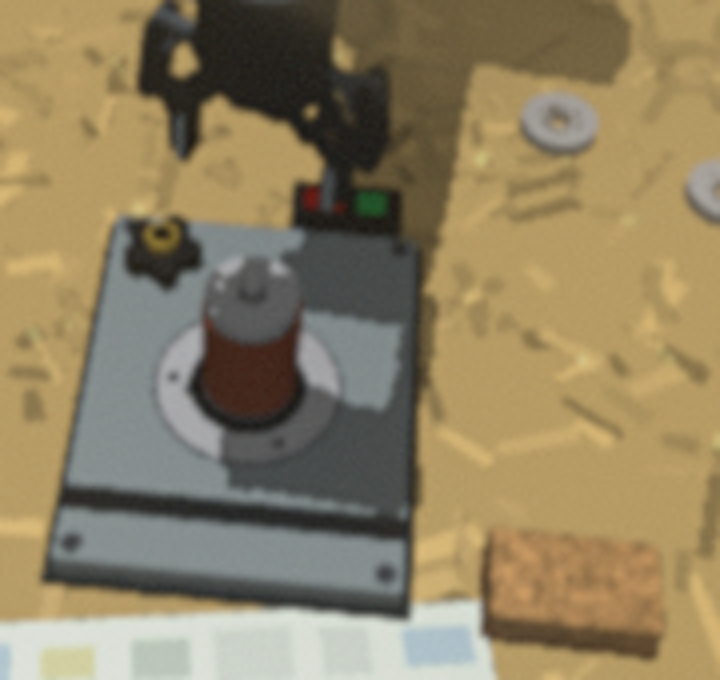

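The washer lies flat on the drum: its rim bottom is at v=703 against a predicted 702, and it is centred on the spindle. The arm is clear of everything, so I'm handing in.

```bash
python3 -c "
from rig import arm
print(arm.hand_in())"
```

```text
the job is handed in; nothing more can be done
None
```

The sander is set up: drum, sleeve and washer were each guided down the spindle and released within about 1 mm of home. I handed the job in with the clock at 32.5 s of the 72 s allowed; no verdict came back.

- **Drum:** the close-up after release showed its rim within about 0.5 mm of where it should be when home. It rests about 1.5–2 mm off the spindle axis, leaning within its bore clearance; the limit is 3 mm.
- **Sleeve:** its rim edge matched the prediction. It sits around the drum and is also about 1.5 mm off the axis; the limit is 5 mm.
- **Washer:** I used the one farthest from the base. It lies flat at the expected height, about 0.3 mm off the axis.
- **Other things:** in the last scene view the knob nut and cork block look unmoved, and the gripper hangs clear with no load on the wrist. The spare drum was outside that cropped view, but the arm never went near it after the drum grasp.
- **Disagreements:** the fixed overhead camera and the wrist camera put the spindle about 3 mm apart. I used the wrist camera, and all three parts went on with no noticeable side force.

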